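# Pack the heart-bar caddy

### The arm

A 7-joint arm with a two-finger parallel gripper is mounted at the origin on the work surface. World frame = base frame: x ahead of the robot, y to its left, z up, the work surface at z = 0. Lengths are in m, angles in rad, forces in N, time in s.
With the tool pointing down it reaches from about 0.4 to 0.875 m from the base axis. Payload 19.3 kg.
Tool frame: the origin (TCP) lies midway between the tips of the shut fingers; the grasp point (between the pads) lies 19 mm behind it (bot.pinch_z is the distance from the TCP to the grasp point, in m); z points along the fingers, y is the line along which they close (so a half turn about z gives the same grasp; the last joint's range is limited). The gripper opens to 85 mm and grips with 20 to 120 N. Pads are 22 mm wide; open, the fingers measure 114 mm over their backs; the gripper's body (76 mm by 85 mm) begins 54 mm behind the grasp point. The pads swing forward as they close: fully open they stand 13 mm farther back than shut.
Start: joints at [-1.255, 0.521, -0.036, 1.599, 0.021, 1.021, -0.113], TCP at [0.235, 0.579, 0.231] pointing down, gripper open.
Joint ranges: [-2.91, 2.91], [-0.3, 2.13], [-1.5, 1.42], [0.17, 2.43], [-1.26, 4.41], [0.16, 1.93], [-2.52, 2.52]. Speed limits (rad/s): [1.89, 1.89, 2.39, 2.39, 3.01, 3.01, 3.01].

### API

Orientations are given as [roll, pitch, yaw] about the fixed x, y, z axes, in that order (R = Rz(yaw) Ry(pitch) Rx(roll)).
In Python, from workcell import observe, viewer, bot gives the robot as it stands. The module is installed in compiled form; this text tells all that it offers.
- The arm moves only by the tool play_rows, never from a script. Its argument "motion" is a list of rows, each a list of 7 numbers: the shift along the tool's x, y, z in cm, then the turn, a rotation vector about the tool's x, y, z in rad, then the opening, from -1 (shut) to 1 (fully open), so that 0 is half open. A call has exactly 5 rows; each row is the pose to reach, as a shift and turn from the pose commanded when the call began, along the tool's axes at that moment; what a row does not reach only later rows make up. A row lasts 1/10 s, in which the tool goes at most 50 mm and 8.59 degrees, less where a joint would pass 70% of its speed; a pose out of reach is approached as far as the arm can. A call with a gripper value outside its range is refused whole. The fingers move at their own pace and stop on an object; "squeeze" is the grip in N (left out, the last holds). Time passes only in rows, so rows that repeat a pose let the fingers close, or fill a call up. It gives the time, the measured TCP pose, the force, the opening and the grip force at its end, in the units of the state.
- observe(): the state, without advancing time (a new reading comes with each control period).
- viewer.grab_frame(name): name is "side" or "top" or "wrist"; returns (picture, depth): 384x512x3 uint8, red, green, blue; 384x512 float32, m along the optical axis (not along the pixel's ray), 0 where there is no reading.
- viewer.camera_info(name): a dict with "fx", "fy", "cx", "cy" (pixels), "R" (3x3) and "t" (3): a world point X has camera coordinates R X + t. Camera axes: x right, y down, z forward; pixel columns grow to the right and rows downward; lengths in m; the calibration is good to about 2 mm. A picture is of the moment at which its call begins: read the wrist's pose just before it. camera_info takes no time and is no camera call; for the wrist camera it gives the pose at the moment of the call.
- bot.job_done(): hands the job in; it is judged then, once.
The state is a dict: "clock": time; "qpos": joint angles; "qd": joint speeds; "joint_efforts": joint torques, N m; "position": TCP position; "tool_rot": TCP orientation; "force": force on the tool from outside, world axes, zero at the start; "moment": the same for the moment, N m; "grip_width": finger opening in m; "finger_force": force on a finger pad.
Only numpy, scipy, OpenCV 4.12 (cv2) and the standard library are available. Lean on these libraries where they do the work, as an engineer would, in place of code of your own. Each camera call takes 0.05 s, during which the arm holds its last target. There are 200 camera calls.

### The job

Pack the carry caddy for the next heart-bar job: lay the heart-bar shoe flat in the blue bin, lay the polished pritchel in the yellow bin, and stand the sharp-edged cutting hardy upright in the green bin, each centred on the black pad of its bin and lined up with it (end for end does not matter). Set them down, do not drop them, and leave the plain open shoe, the dark chisel and the rusty round-topped hardy where they lie.

Things in the scene. Friction and masses are not known exactly. Their poses are not given: they have to be found in the camera images.
- heart_bar_shoe: Bright steel horseshoe with a bar across its heels and a tongue from it into the middle; 112 mm long (x, toe +x), 116 wide (y), 10 thick, 0.26 kg. Origin: underside, middle of the outline. The tongue, along x, 20 mm wide, ends at x = +20; grip it across y at x = 0 (28 mm free on each side, near the centre of mass). For the blue bin.
- pritchel: Polished bright steel pointed punch, lying, 150 mm long along x: 16 mm square shank from x = -75 to +25 mm, then a round taper to the point at x = +75. 0.2 kg. Origin: underside, middle of the length; centre of mass near x = -17 mm: grip the shank there, across y. For the yellow bin.
- cutting_hardy: Squat dark steel hardy tool with a bright sharp wedge edge on top, upright: shank 32 x 30 mm, 20 mm high; shoulder block 50 (x) x 36 (y) mm from 20 to 44 mm height; wedge, edge along x, up to 67 mm. 0.5 kg. Origin: centre of the underside, z up. Grip the shoulder across y. For the green bin.
- blue_bin: Blue carry bin, one of three in a row (150 mm apart) on a low wooden caddy with 36 mm high ends; fixed. 178 (x) x 148 (y) x 24 mm high, walls and floor 4 mm. Origin: centre of its underside, 6 mm above the bench; inner floor 4 mm above the origin. A flat black pad in the middle, flush with the floor: here 124 x 124 mm, for the heart-bar shoe.
- yellow_bin: Yellow carry bin, one of three in a row (150 mm apart) on a low wooden caddy with 36 mm high ends; fixed. 178 (x) x 148 (y) x 24 mm high, walls and floor 4 mm. Origin: centre of its underside, 6 mm above the bench; inner floor 4 mm above the origin. A flat black pad in the middle, flush with the floor: here a strip 158 (x) x 30 mm, for the pritchel.
- green_bin: Green carry bin, one of three in a row (150 mm apart) on a low wooden caddy with 36 mm high ends; fixed. 178 (x) x 148 (y) x 24 mm high, walls and floor 4 mm. Origin: centre of its underside, 6 mm above the bench; inner floor 4 mm above the origin. A flat black pad in the middle, flush with the floor: here 56 (x) x 42 mm, for the cutting hardy.
- plain_shoe: Look-alike, to be left alone: bright steel plain open horseshoe of the same outline (112 x 116 x 10 mm), with neither heel bar nor tongue. Origin: underside, middle of the outline; toe to +x.
- dark_chisel: Look-alike, to be left alone: nearly black chisel of the pritchel's size (150 x 16 x 16 mm, along x) with a flat blade and an orange band. Origin: underside, middle of the length.
- round_hardy: Look-alike, to be left alone: rust-brown hardy tool, same shank and shoulder (50 x 36 mm) but with a half-round top, 61 mm high, upright. Origin: centre of the underside.
Not all that is in view belongs to the job. There is more than one size of the pritchel; the job needs the largest.

How it is judged:
By the outcome, as a careful person would: the job done as asked, in the order asked, and still so for the second after the job is handed in, with the robot touching nothing.
It also fails if it takes over 80 s, if anything falls off the work surface, if the arm or the gripper's body presses on something with over 40 N, if the wrist force passes 120 N, or if a joint passes its speed limit or range.

## Working session

There is one attempt and no reset: what is moved stays moved. The work goes in short steps, Python scripts to look and compute and a tool call to move; the robot and the scene stay as the last step left them, time stands still between calls to the robot, and variables do not carry over. Pictures are saved under pics/ and viewed, at most 14 in all, crops included, and the job is handed in when it is done.

Besides the shell and the picture viewer there is one more tool, called as name(argument=value, ...), one argument or row to a line, values as JSON. play_rows: Moves the arm, as the interface text tells. Its arguments: {"type":"object","properties":{"motion":{"type":"array"},"squeeze":{"type":"number"}},"required":["motion"]}

```bash
mkdir -p pics
cat > h.py <<'E'
import numpy as np, cv2
from workcell import observe, viewer, bot
def grab(n,f=None):
    ci=viewer.camera_info(n); p,d=viewer.grab_frame(n)
    if f: cv2.imwrite('pics/'+f,p[...,::-1])
    return p,d,ci
def cloud(d,ci):
    v,u=np.mgrid[:d.shape[0],:d.shape[1]]
    P=np.stack([(u-ci['cx'])/ci['fx']*d,(v-ci['cy'])/ci['fy']*d,d],-1)
    return (P-np.array(ci['t']))@np.array(ci['R'])
E
python3 - <<'E'
from h import *
s=observe();print(s['clock'],s['position'],s['tool_rot'],s['force'],bot.pinch_z)
p,d,ci=grab('top','top.png');np.savez('top.npz',p=p,d=d,X=cloud(d,ci))
print(ci)
p,d,ci=grab('side','side.png')
E
```

```text
0.0 [0.23511584 0.5787406  0.2307391 ] [-3.14048526e+00  7.31939870e-05  2.75572483e+00] [ 0.42316918 -0.31986575 -0.49803125] 0.0187
{'fx': 393.0956475642249, 'fy': 393.0956475642249, 'cx': 259.34816312529136, 'cy': 191.06825586832298, 'R': array([[-2.70127365e-02, -9.99630172e-01, -3.13538244e-03],
       [-9.91190140e-01,  2.71912393e-02, -1.29625398e-01],
       [ 1.29662714e-01, -3.93776559e-04, -9.91558080e-01]]), 't': array([0.01809897, 0.50402636, 1.11615351])}
```

View pics/top.png

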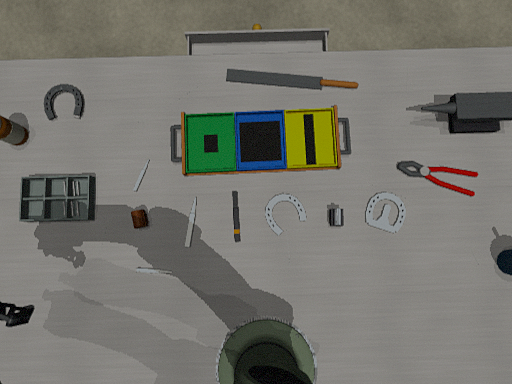

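View pics/side.png

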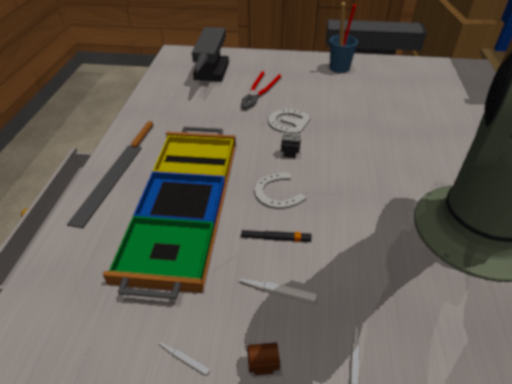

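The top view shows the heart-bar shoe at about (385,212), the cutting hardy at (336,215) and the largest pritchel at (191,222), with smaller ones at (142,175) and (153,270). The bins are green (211,143), blue (262,141) and yellow (310,139). The side view agrees. Next I'll measure.

Run:
```python
from h import *
z=np.load('top.npz');p,d,X=z['p'].astype(int),z['d'],z['X']
def box(n,u0,u1,v0,v1,mask):
    m=np.zeros(d.shape,bool);m[v0:v1,u0:u1]=1;m&=mask&(d>0)
    k,l,st,_=cv2.connectedComponentsWithStats(m.astype(np.uint8));m=l==1+np.argmax(st[1:,4])
    q=X[m];r=cv2.minAreaRect((q[:,:2]*1000).astype(np.float32))
    print(n,m.sum(),'rect',np.round(r[0]),np.round(r[1]),round(r[2],1),'mean',np.round(q.mean(0),4),'z',np.round(np.percentile(q[:,2],[5,50,95]),4))
Z=X[...,2]
print('table',np.median(Z[240:260,300:400]))
box('heart',358,412,185,240,Z>.005)
box('hardy',322,350,198,232,Z>.006)
box('prit',178,202,190,255,Z>.006)
box('prit2',130,155,155,195,Z>.004)
box('prit3',130,180,260,280,Z>.004)
dark=p.max(-1)<50
box('green',190,232,120,165,dark);box('blue',238,285,115,168,dark);box('yellow',290,330,108,170,dark)
```

```text
table -0.001223871498549294
heart 842 rect [ 437. -369.] [116. 112.] 68.4 mean [ 0.4324 -0.3675  0.0088] z [0.0058 0.0086 0.0124]
hardy 233 rect [ 421. -214.] [35. 49.] 87.2 mean [ 0.4202 -0.2121  0.0494] z [0.032  0.0488 0.0647]
prit 248 rect [421. 208.] [ 17. 149.] 79.9 mean [0.4122 0.2095 0.0137] z [0.0076 0.0138 0.0184]
prit2 117 rect [565. 360.] [14. 98.] 67.4 mean [0.5591 0.3607 0.0091] z [0.005  0.0094 0.0129]
prit3 118 rect [282. 319.] [101.  11.] 84.8 mean [0.2824 0.3237 0.0094] z [0.0053 0.0093 0.0128]
green 230 rect [659. 149.] [40. 52.] 90.0 mean [0.6581 0.1489 0.0095] z [0.0057 0.0095 0.0131]
blue 1541 rect [661.  -1.] [122. 122.] 1.3 mean [ 0.6605 -0.0012  0.0094] z [0.0058 0.0094 0.0131]
yellow 444 rect [ 664. -151.] [154.  28.] 1.0 mean [ 0.6631 -0.151   0.0094] z [0.0055 0.0093 0.0135]
```

```bash
cat >> h.py <<'E'
from scipy.spatial.transform import Rotation as Ro
def rel(x,y,z,yaw,s=None):
    s=s or observe(); R=Ro.from_euler('xyz',s['tool_rot']); T=Ro.from_euler('xyz',[np.pi,0,yaw])
    print('shift cm',np.round(R.inv().apply(np.array([x,y,z])-s['position'])*100,2),'turn',np.round((R.inv()*T).as_rotvec(),3))
E
python3 - <<'E'
from h import *
im=cv2.imread('pics/top.png');cv2.imwrite('pics/c1.png',cv2.resize(im[180:245,310:420],None,fx=6,fy=6,interpolation=cv2.INTER_CUBIC))
rel(.55,.1,.27,2.7557)
s=observe();s['position']=np.array([.55,.1,.27]);rel(.437,-.369,.27,1.2,s)
E
```

```text
shift cm [-47.19 -32.51  -3.89] turn [-0.001  0.     0.   ]
shift cm [ -7.18 -47.7    0.05] turn [-1.000e-03  1.000e-03  1.556e+00]
```

View pics/c1.png

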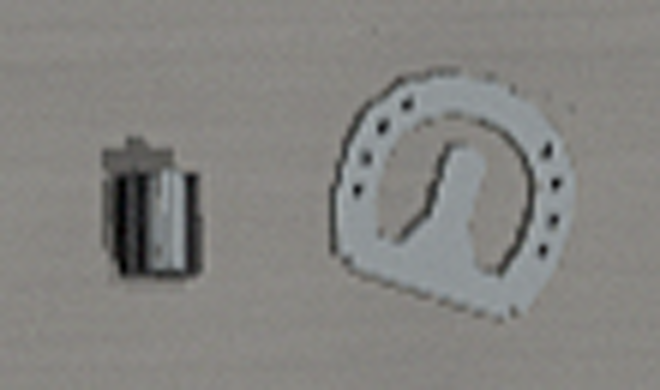

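The crop shows the heart-bar toe pointing up and slightly right, so its heading is about -21.6°. The hardy's bright edge runs vertically in the image, which is about world x. I'll travel there with the tool yaw unchanged.

play_rows(
  motion=[
    [-4,-2.8,-0.8,0,0,0,-0.18],
    [-8,-5.5,-1.6,0,0,0,-0.18],
    [-12,-8.3,-2.4,0,0,0,-0.18],
    [-16,-11,-3.2,0,0,0,-0.18],
    [-20,-13.8,-4,0,0,0,-0.18],
  ],
  squeeze=50,
)

```text
clock: 0.6
position: [0.3693, 0.3741, 0.2715]
tool_rot: [-3.141, -0.0, 2.756]
force: [0.6, -0.9, -0.1]
grip_width: 0.0349
finger_force: 0.0
```

play_rows(
  motion=[
    [-4,-2.8,0,0,0,0,-0.18],
    [-8,-5.5,0,0,0,0,-0.18],
    [-12,-8.3,0,0,0,0,-0.18],
    [-16,-11,0,0,0,0,-0.18],
    [-20,-13.8,0,0,0,0,-0.18],
  ],
)

```text
clock: 1.1
position: [0.5026, 0.171, 0.2713]
tool_rot: [-3.142, -0.0, 2.756]
force: [1.0, 1.3, 0.3]
grip_width: 0.0349
finger_force: 0.0
```

play_rows(
  motion=[
    [-2,-4,0,0,0,0,-0.18],
    [-4,-8,0,0,0,0,-0.18],
    [-5,-12.5,0,0,0,0,-0.18],
    [-5,-17,0,0,0,0,-0.18],
    [-4,-21,0,0,0,0,-0.18],
  ],
)

```text
clock: 1.6
position: [0.4593, -0.0392, 0.271]
tool_rot: [-3.141, -0.0, 2.754]
force: [0.5, -0.8, 1.0]
grip_width: 0.0347
finger_force: 0.0
```

play_rows(
  motion=[
    [-1.5,-4.5,0,0,0,0,-0.18],
    [-3,-9,0,0,0,0,-0.18],
    [-4.5,-13.5,0,0,0,0,-0.18],
    [-6,-18,0,0,0,0,-0.18],
    [-7.4,-22.4,0,0,0,0,-0.18],
  ],
)

```text
clock: 2.1
position: [0.4437, -0.2741, 0.2713]
tool_rot: [3.142, 0.0, 2.756]
force: [1.8, 1.0, 0.5]
grip_width: 0.035
finger_force: 0.0
```

play_rows(
  motion=[
    [-1.5,-4.5,1,0,0,0,-0.18],
    [-3,-9,2,0,0,0,-0.18],
    [-3,-9,5,0,0,0,-0.18],
    [-3,-9,7,0,0,0,-0.18],
    [-3,-9,7,0,0,0,-0.18],
  ],
)

```text
clock: 2.6
position: [0.4369, -0.3662, 0.1988]
tool_rot: [3.141, -0.004, 2.755]
force: [-0.6, 0.0, 0.3]
grip_width: 0.0348
finger_force: 0.0
```

Run:
```python
from h import *
s=observe();print(s['position'],s['tool_rot'],s['qpos'])
p,d,ci=grab('wrist','w1.png');X=cloud(d,ci);np.savez('w1.npz',p=p,d=d,X=X)
m=(X[...,2]>.005)&(X[...,2]<.02)&(d>0)&(abs(X[...,0]-.437)<.08)&(abs(X[...,1]+.369)<.08)
q=X[m];r=cv2.minAreaRect((q[:,:2]*1000).astype(np.float32));print(r,m.sum(),np.median(q[:,2]))
```

```text
[ 0.43691817 -0.36615646  0.19881392] [ 3.14082738 -0.00447766  2.75535362] [ 0.35777851  0.49533199  0.3303379   1.79105344 -0.19877863  0.89240693
  1.96178851]
((437.80767822265625, -368.05462646484375), (115.3982925415039, 111.56904602050781), 69.85917663574219) 7533 0.009279310125617585
```

View pics/w1.png

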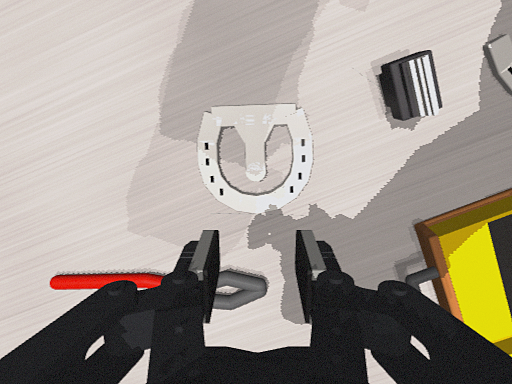

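The shoe sits centred ahead of the fingers at about (255,155) with its tongue at (257,150). The hardy is at (412,85). I'll check the tongue line.

Run:
```python
from h import *
X=np.load('w1.npz')['X'];c=np.array([.4378,-.3681])
a=np.radians(-20.4);D=X[...,:2]-c;x=D@[np.cos(a),np.sin(a)];y=D@[-np.sin(a),np.cos(a)]
m=(X[...,2]>.004)&(X[...,2]<.02)
for lo in range(-30,20,8):
    q=y[m&(x>lo/1e3)&(x<(lo+8)/1e3)&(abs(y)<.02)];print(lo,q.min().round(4),q.max().round(4))
print((x[m&(abs(y)<.05)&(abs(x)<.07)].min()),x[m&(abs(y)<.05)&(abs(x)<.07)].max(),y[m&(abs(x)<.05)&(abs(y)<.07)].min(),y[m&(abs(x)<.05)&(abs(y)<.07)].max())
rel(c[0],c[1],.06,a+np.pi); rel(c[0],c[1],.003,a+np.pi)
```

```text
-30 -0.0153 0.0151
-22 -0.0107 0.01
-14 -0.0101 0.0098
-6 -0.0096 0.0096
2 -0.01 0.0094
10 -0.0099 0.0092
18 -0.0062 0.005
-0.05594494555408657 0.05577749816951277 -0.05765536148426318 0.0577385475355369
shift cm [-0.11 -0.14 14.06] turn [ 0.    -0.002 -0.03 ]
shift cm [-0.12 -0.14 19.76] turn [ 0.    -0.002 -0.03 ]
```

play_rows(
  motion=[
    [-0.1,-0.15,4,0,0,-0.03,-0.18],
    [-0.1,-0.15,8,0,0,-0.03,-0.18],
    [-0.1,-0.15,12,0,0,-0.03,-0.18],
    [-0.1,-0.15,15,0,0,-0.03,-0.18],
    [-0.1,-0.15,15,0,0,-0.03,-0.18],
  ],
)

```text
clock: 3.15
position: [0.4378, -0.3675, 0.0494]
tool_rot: [3.141, -0.004, 2.787]
force: [0.7, 0.6, 0.9]
grip_width: 0.0351
finger_force: 0.0
```

play_rows(
  motion=[
    [0,0,1,0,0,0,-0.18],
    [0,0,2.5,0,0,0,-0.18],
    [0,0,3.8,0,0,0,-0.18],
    [0,0,4.4,0,0,0,-0.18],
    [0,0,4.4,0,0,0,-0.18],
  ],
)

```text
clock: 3.65
position: [0.4382, -0.3684, 0.0066]
tool_rot: [3.141, -0.001, 2.786]
force: [0.6, -0.6, 0.0]
grip_width: 0.0353
finger_force: 0.0
```

Run:
```python
from h import *
rel(.4378,-.3681,.003,np.radians(-20.4)+np.pi);s=observe();print(s['position'],s['force'])
```

```text
shift cm [0.05 0.02 0.36] turn [ 0.    -0.001  0.   ]
[ 0.43817872 -0.36840288  0.00657945] [ 0.56041955 -0.5538674   0.03653209]
```

play_rows(
  motion=[
    [0,0,0.3,0,0,0,-0.18],
    [0,0,0.3,0,0,0,-0.6],
    [0,0,0.3,0,0,0,-1],
    [0,0,0.3,0,0,0,-1],
    [0,0,0.3,0,0,0,-1],
  ],
  squeeze=60,
)

```text
clock: 4.15
position: [0.4386, -0.3688, 0.0047]
tool_rot: [-3.141, 0.0, 2.786]
force: [-1.8, -0.5, 7.3]
grip_width: 0.0176
finger_force: 59.6
```

play_rows(
  motion=[
    [0,0,0,0,0,0,-1],
    [0,0,-1,0,0,0,-1],
    [0,0,-3,0,0,0,-1],
    [0,0,-6,0,0,0,-1],
    [0,0,-9,0,0,0,-1],
  ],
)

```text
clock: 4.65
position: [0.4382, -0.3684, 0.0956]
tool_rot: [3.141, -0.001, 2.786]
force: [0.0, -0.8, -2.2]
grip_width: 0.0177
finger_force: 59.0
```

Run:
```python
from h import *
s=observe();print(s['position'],s['tool_rot'],s['force'],s['moment'])
grab('wrist','w2.png')
rel(.661,-.001,.1,np.pi)
```

```text
[ 0.4381755  -0.36841848  0.09559895] [ 3.14145394e+00 -6.94252909e-04  2.78564686e+00] [ 0.03678986 -0.7561232  -2.19996858] [ 0.02518599 -0.06066515  0.02334526]
shift cm [-7.86e+00  4.23e+01  1.00e-02] turn [-0.002  0.005 -0.356]
```

View pics/w2.png

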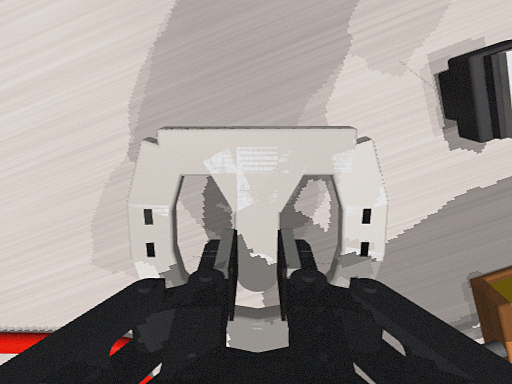

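The shoe is held level, with the tongue at (258,250) between the pads. Carrying it to blue.

play_rows(
  motion=[
    [-0.5,3,-0.5,0,0,0,-1],
    [-1.4,8,-0.5,0,0,0,-1],
    [-2.4,13,-0.5,0,0,0,-1],
    [-3.4,18,-0.5,0,0,0,-1],
    [-4.4,22.6,-0.5,0,0,0,-1],
  ],
)

```text
clock: 5.2
position: [0.5592, -0.1701, 0.0998]
tool_rot: [3.141, 0.0, 2.786]
force: [0.8, 0.0, -2.7]
grip_width: 0.0175
finger_force: 59.2
```

play_rows(
  motion=[
    [-0.9,5,0,0,0,-0.08,-1],
    [-1.8,10,0,0,0,-0.18,-1],
    [-2.8,15,0,0,0,-0.28,-1],
    [-3.4,19,0,0,0,-0.373,-1],
    [-3.5,19.7,0,0,0,-0.373,-1],
  ],
)

```text
clock: 5.7
position: [0.6616, 0.007, 0.0993]
tool_rot: [3.139, 0.001, -3.115]
force: [-0.4, 0.5, -3.5]
grip_width: 0.0175
finger_force: 59.3
```

Run:
```python
from h import *
p,d,ci=grab('wrist','w3.png');X=cloud(d,ci)
s=observe();print(s['position'],s['tool_rot'],s['force'])
rel(.661,-.001,.035,np.pi+.017)
p=p.astype(int)
# shoe bar top tilt: bright pixels, height .08-.12
m=(X[...,2]>.06)&(X[...,2]<.13)&(p.min(-1)>120)&(d>0)
q=X[m];A=np.c_[q[:,:2]-s['position'][:2],np.ones(len(q))];w=np.linalg.lstsq(A,q[:,2],rcond=None)[0];print('plane',w,m.sum(),q.min(0),q.max(0))
```

```text
[0.66099866 0.00509062 0.0992097 ] [ 3.13978484e+00  4.17074975e-04 -3.11883451e+00] [-1.3186356   1.4393555  -3.64903868]
shift cm [ 0.02 -0.62  6.42] turn [0.002 0.    0.006]
plane [0.00456794 0.00324915 0.10374775] 27070 [ 0.60403742 -0.05024385  0.09518504] [0.71601899 0.06498913 0.10607108]
```

View pics/w3.png

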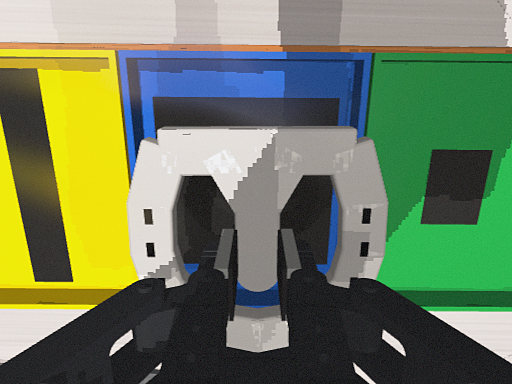

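```bash
cat >> h.py <<'E'
def pads(p,X,d):
    q=p.astype(int);dark=(q.max(-1)<70)&(d>0)&(X[...,2]<.02)&(X[...,2]>-.01)
    for n,c,b in(('blue',(.661,-.001),.068),('yellow',(.663,-.151),.05),('green',(.659,.149),.05)):
        m=dark&(abs(X[...,0]-c[0])<.085)&(abs(X[...,1]-c[1])<b)
        if m.sum()<50: continue
        k,l,st,_=cv2.connectedComponentsWithStats(m.astype(np.uint8));m=l==1+np.argmax(st[1:,4])
        r=cv2.minAreaRect((X[m][:,:2]*1000).astype(np.float32));print(n,np.round(r[0],1),np.round(r[1],1),round(r[2],2),X[m].min(0).round(4),X[m].max(0).round(4))
E
python3 - <<'E'
from h import *
p,d,ci=grab('wrist');X=cloud(d,ci);pads(p,X,d)
m=(X[...,2]>.06)&(X[...,2]<.13)&(p.min(-1)>120)&(d>0);q=X[m][:,:2]
s=observe();print(s['position'],q.min(0),q.max(0),cv2.minAreaRect((q*1000).astype(np.float32)))
rel(.661,-.001,.035,np.pi+.017)
E
```

```text
blue [686.6 -31.8] [71.3 42.3] 0.11 [ 0.651  -0.0529  0.0074] [ 0.7223 -0.0106  0.0122]
yellow [ 701.8 -149.6] [77.6 30.3] 1.02 [ 0.6633 -0.1655  0.0076] [ 0.7407 -0.134   0.0117]
green [656.3 149.6] [55.9 43. ] 1.14 [0.628  0.1277 0.0073] [0.6844 0.1716 0.012 ]
[0.66010559 0.00223671 0.09922339] [ 0.60363529 -0.05193546] [0.71527458 0.06310534] ((659.7380981445312, 5.618762969970703), (111.098388671875, 114.94218444824219), 1.3186010122299194)
shift cm [-0.08 -0.33  6.42] turn [ 0.    -0.     0.003]
```

play_rows(
  motion=[
    [0,-0.1,0,0,0,0,-1],
    [0,-0.2,0,0,0,0,-1],
    [0,-0.2,0,0,0,0,-1],
    [0,-0.2,0,0,0,0,-1],
    [0,-0.2,0,0,0,0,-1],
  ],
)

```text
clock: 6.3
position: [0.6599, -0.002, 0.0994]
tool_rot: [3.142, 0.0, -3.125]
force: [-0.3, -0.8, -3.3]
grip_width: 0.0177
finger_force: 59.3
```

```bash
cat > m.py <<'E'
from h import *
p,d,ci=grab('wrist');X=cloud(d,ci);pads(p,X,d)
m=(X[...,2]>.06)&(X[...,2]<.13)&(p.min(-1)>120)&(d>0);q=X[m][:,:2]
s=observe();print(s['position'],s['tool_rot'],q.min(0),q.max(0),cv2.minAreaRect((q*1000).astype(np.float32)))
E
python3 m.py;python3 m.py
```

```text
blue [684.9  36.9] [72.9 42.5] 4.57 [0.6476 0.0157 0.0077] [0.7202 0.0591 0.012 ]
yellow [ 704.7 -149.3] [71.5 30.1] 1.09 [ 0.6693 -0.1645  0.0075] [ 0.7406 -0.1338  0.0123]
green [656.4 149.8] [55.5 43.1] 1.18 [0.6285 0.1279 0.0069] [0.6845 0.1717 0.0119]
[ 0.65991831 -0.00188529  0.09938124] [-3.14157686e+00  6.86004931e-05 -3.12476388e+00] [ 0.60267994 -0.05919139] [0.71379964 0.05584173] ((658.4109497070312, -1.6214828491210938), (110.8095474243164, 115.15238952636719), 0.8825064897537231)
blue [684.7  37.1] [72.6 42.5] 3.65 [0.6476 0.016  0.007 ] [0.7203 0.0594 0.0119]
yellow [ 703.8 -149.5] [74.2 30.6] 2.04 [ 0.6672 -0.1651  0.0077] [ 0.7406 -0.1331  0.012 ]
green [656.3 149.7] [56.4 43. ] 0.95 [0.6284 0.1277 0.007 ] [0.6846 0.1716 0.0119]
[ 0.65992615 -0.00179084  0.09936416] [ 3.14158104e+00  4.12734444e-05 -3.12463261e+00] [ 0.60276782 -0.05882905] [0.71462653 0.05621583] ((658.8396606445312, -1.3083076477050781), (111.54879760742188, 114.99605560302734), 1.0499610900878906)
```

play_rows(
  motion=[
    [0,0.13,2,0,0,0,-1],
    [0,0.13,5,0,0,0,-1],
    [0,0.13,6.5,0,0,0,-1],
    [0,0.13,7.5,0,0,0,-1],
    [0,0.13,7.9,0,0,0,-1],
  ],
)

```text
clock: 6.9
position: [0.6597, -0.0005, 0.0197]
tool_rot: [-3.141, -0.001, -3.125]
force: [-0.0, -0.5, -3.3]
grip_width: 0.0175
finger_force: 59.2
```

play_rows(
  motion=[
    [0,0,0.1,0,0,0,-1],
    [0,0,0.2,0,0,0,-1],
    [0,0,0.3,0,0,0,-1],
    [0,0,0.4,0,0,0,-1],
    [0,0,0.4,0,0,0,-1],
  ],
)

```text
clock: 7.4
position: [0.66, -0.0003, 0.0165]
tool_rot: [3.142, 0.0, -3.124]
force: [-0.7, -0.5, -3.6]
grip_width: 0.0175
finger_force: 59.2
```

Run:
```python
from h import *
s=observe();print(s['position'],s['force'],s['tool_rot'])
```

```text
[ 6.60033652e-01 -3.22206499e-04  1.65043902e-02] [-0.71050643 -0.48420744 -3.55222878] [ 3.14156968e+00  2.83336294e-04 -3.12439516e+00]
```

play_rows(
  motion=[
    [0,0,0.05,0,0,0,-1],
    [0,0,0.08,0,0,0,-1],
    [0,0,0.12,0,0,0,-1],
    [0,0,0.15,0,0,0,-1],
    [0,0,0.15,0,0,0,-1],
  ],
)

```text
clock: 7.9
position: [0.66, -0.0004, 0.0148]
tool_rot: [-3.142, 0.0, -3.124]
force: [-0.6, 1.1, -3.3]
grip_width: 0.0176
finger_force: 59.4
```

play_rows(
  motion=[
    [0,0,0.04,0,0,0,-1],
    [0,0,0.06,0,0,0,-1],
    [0,0,0.08,0,0,0,-1],
    [0,0,0.1,0,0,0,-1],
    [0,0,0.1,0,0,0,-1],
  ],
)

```text
clock: 8.4
position: [0.66, -0.0004, 0.0147]
tool_rot: [3.141, 0.0, -3.125]
force: [-5.6, 1.4, 13.6]
grip_width: 0.0177
finger_force: 61.3
```

play_rows(
  motion=[
    [0,0,-0.08,0,0,0,-1],
    [0,0,-0.08,0,0,0,-0.4],
    [0,0,-0.08,0,0,0,-0.18],
    [0,0,-0.08,0,0,0,-0.18],
    [0,0,-0.08,0,0,0,-0.18],
  ],
)

```text
clock: 8.9
position: [0.66, -0.0004, 0.0146]
tool_rot: [-3.142, 0.0, -3.124]
force: [-0.2, -0.6, 0.2]
grip_width: 0.035
finger_force: 0.0
```

play_rows(
  motion=[
    [0,0,-1,0,0,0,-0.18],
    [0,0,-4,0,0,0,-0.18],
    [0,0,-8,0,0,0,-0.18],
    [0,0,-13,0,0,0,-0.18],
    [0,0,-17,0,0,0,-0.18],
  ],
)

```text
clock: 9.4
position: [0.6601, -0.0005, 0.1881]
tool_rot: [3.142, 0.002, -3.125]
force: [0.8, 0.5, -0.2]
grip_width: 0.0354
finger_force: 0.0
```

Run:
```python
from h import *
p,d,ci=grab('wrist');p,d,ci=grab('wrist','w4.png');X=cloud(d,ci);pads(p,X,d)
m=(X[...,2]>.014)&(X[...,2]<.028)&(d>0)&(p.min(-1)>110)&(abs(X[...,0]-.66)<.07)&(abs(X[...,1])<.066)
k,l,st,_=cv2.connectedComponentsWithStats(m.astype(np.uint8));m=l==1+np.argmax(st[1:,4])
q=X[m];s=observe();print(s['position'],s['tool_rot'],q.min(0),q.max(0),cv2.minAreaRect((q[:,:2]*1000).astype(np.float32)))
rel(.421,.208,.2,np.radians(79.9))
```

```text
blue [662.1  -1.5] [77.2 65.4] 80.48 [ 0.6255 -0.0374  0.0068] [0.6957 0.0379 0.0183]
yellow [ 651.1 -150.7] [89.5 29.6] 1.29 [ 0.6067 -0.166   0.0074] [ 0.6955 -0.1354  0.0122]
green [656.2 149.6] [55.6 41.9] 1.03 [0.6282 0.1283 0.0072] [0.6843 0.1706 0.012 ]
[ 6.62435790e-01 -6.33367214e-04  1.91349087e-01] [ 3.14111931  0.00880772 -3.12483905] [ 0.60270856 -0.05695049  0.01414014] [0.71433141 0.05794177 0.02195174] ((658.8404541015625, 0.4780387878417969), (111.03529357910156, 114.93641662597656), 0.9158968925476074)
shift cm [23.78 21.27 -1.06] turn [0.008 0.006 1.764]
```

View pics/w4.png

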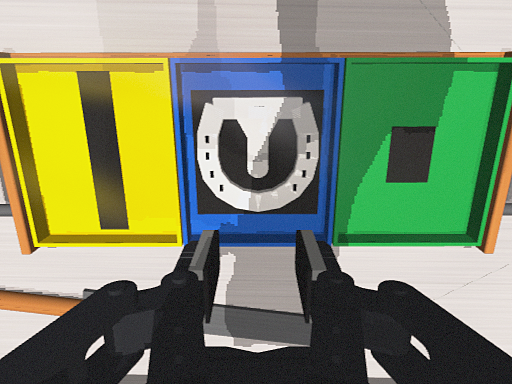

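The shoe lies flat and centred on the blue pad at (258,150), lined up with it. Next is the pritchel. Its heading is about -10° with the point toward +x, so only a small turn is needed.

play_rows(
  motion=[
    [3,2.7,0,0,0,0.05,0],
    [6.3,5.7,0,0,0,0.1,0],
    [9.7,8.7,0,0,0,0.15,0],
    [13,11.7,0,0,0,0.19,0],
    [16.5,14.7,0,0,0,0.19,0],
  ],
)

```text
clock: 10.0
position: [0.491, 0.1447, 0.185]
tool_rot: [3.141, 0.0, 2.967]
force: [1.5, 1.1, 0.5]
grip_width: 0.0429
finger_force: 0.0
```

play_rows(
  motion=[
    [3,2.5,0,0,0,0,0],
    [5,4,0,0,0,0,0],
    [6,4.5,0,0,0,0,0],
    [6.3,4.8,0,0,0,0,0],
    [6.3,4.8,0,0,0,0,0],
  ],
)

```text
clock: 10.5
position: [0.439, 0.2016, 0.1848]
tool_rot: [3.142, 0.0, 2.968]
force: [0.9, 0.1, 0.7]
grip_width: 0.0426
finger_force: 0.0
```

```bash
cat > m2.py <<'E'
from h import *
grab('wrist');p,d,ci=grab('wrist','w5.png');X=cloud(d,ci)
s=observe();print(s['position'],s['tool_rot'],s['qpos'])
m=(X[...,2]>.005)&(X[...,2]<.03)&(d>0)&(abs(X[...,0]-.42)<.12)&(abs(X[...,1]-.208)<.045)
k,l,st,_=cv2.connectedComponentsWithStats(m.astype(np.uint8));m=l==1+np.argmax(st[1:,4])
q=X[m];r=cv2.minAreaRect((q[:,:2]*1000).astype(np.float32));print(r,q[:,2].max(),m.sum())
t=q[q[:,2]>.011][:,:2];print(q.min(0),q.max(0))
# shank edges: fit line on shank portion
for i in(0,1):
    v=cv2.fitLine(t[t[:,0]<.44].astype(np.float32),cv2.DIST_L2,0,.01,.01).ravel();print('shank dir',np.degrees(np.arctan2(v[1],v[0])),v);break
E
python3 m2.py
```

```text
[0.43945635 0.20099831 0.18468314] [-3.14141426e+00  4.65024933e-04  2.96730925e+00] [-0.77724799  0.37562525  0.28728557  2.02401581 -0.15060185  0.7614492
  0.99687857]
((421.24462890625, 210.5993194580078), (15.733909606933594, 148.65843200683594), 79.96861267089844) 0.01799163720836333 2435
[0.34706513 0.19555762 0.00572948] [0.49429284 0.2301039  0.01799164]
shank dir -10.161175 [ 0.9843154  -0.1764178   0.39199352  0.2153978 ]
```

View pics/w5.png

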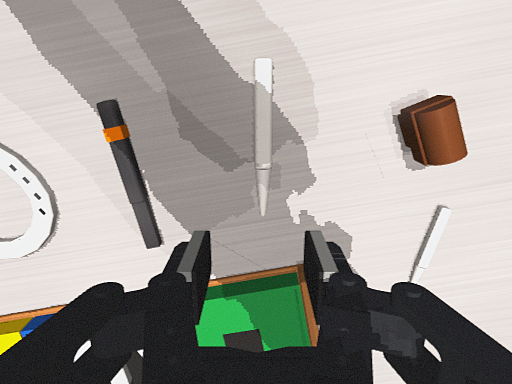

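The pritchel is at (263,130), with the shank away from the robot's tip side. It measures 149 mm long, so it is the largest one. The chisel at (130,170) stays clear of the fingers.

play_rows(
  motion=[
    [1.5,0.3,3,0,0,0,0],
    [3,0.6,7,0,0,0,0],
    [3.66,0.6,11,0,0,0,0],
    [3.66,0.6,14,0,0,0,0],
    [3.66,0.6,14,0,0,0,0],
  ],
)

```text
clock: 11.1
position: [0.4027, 0.2123, 0.0419]
tool_rot: [-3.138, -0.003, 2.967]
force: [0.3, -0.2, 0.1]
grip_width: 0.0422
finger_force: 0.0
```

Run:
```python
from h import *
rel(.4045,.2133,.004,np.radians(169.9));s=observe();print(s['position'])
```

```text
shift cm [-0.18  0.14  3.78] turn [-0.004 -0.003  0.002]
[0.40268297 0.21232731 0.04185845]
```

play_rows(
  motion=[
    [-0.1,0.1,1.5,0,0,0,0],
    [-0.1,0.1,3,0,0,0,0],
    [-0.1,0.1,3.7,0,0,0,0],
    [-0.1,0.1,3.9,0,0,0,0],
    [-0.1,0.1,3.9,0,0,0,0],
  ],
)

```text
clock: 11.6
position: [0.4053, 0.2148, 0.0063]
tool_rot: [3.141, 0.0, 2.968]
force: [0.3, 0.1, -0.5]
grip_width: 0.0431
finger_force: 0.0
```

play_rows(
  motion=[
    [0,0,0,0,0,0,-0.4],
    [0,0,0,0,0,0,-0.7],
    [0,0,0,0,0,0,-1],
    [0,0,0,0,0,0,-1],
    [0,0,0,0,0,0,-1],
  ],
)

```text
clock: 12.1
position: [0.4051, 0.2151, 0.0064]
tool_rot: [3.141, 0.001, 2.969]
force: [-1.8, -1.4, 14.9]
grip_width: 0.0141
finger_force: 58.5
```

play_rows(
  motion=[
    [0,0,-0.5,0,0,0,-1],
    [0,0,-2,0,0,0,-1],
    [0,0,-5,0,0,0,-1],
    [0,0,-9,0,0,0,-1],
    [0,0,-9,0,0,0,-1],
  ],
)

```text
clock: 12.6
position: [0.4063, 0.2158, 0.0996]
tool_rot: [3.137, 0.004, 2.968]
force: [-0.2, -0.6, -3.2]
grip_width: 0.0142
finger_force: 59.5
```

Run:
```python
from h import *
s=observe();print(s['position'],s['tool_rot'],s['force'],s['moment'])
grab('wrist');p,d,ci=grab('wrist');X=cloud(d,ci)
m=(X[...,2]>.07)&(X[...,2]<.13)&(d>0)&(p.min(-1)>110)
k,l,st,_=cv2.connectedComponentsWithStats(m.astype(np.uint8));m=l==1+np.argmax(st[1:,4])
q=X[m];print(q.min(0),q.max(0),cv2.minAreaRect((q[:,:2]*1000).astype(np.float32)))
v=cv2.fitLine(q.astype(np.float32),cv2.DIST_L2,0,.01,.01).ravel();print(v)
rel(.661-.017,-.151,.12,np.pi+.018)
```

```text
[0.40632984 0.21583586 0.09957552] [3.1374509  0.00385097 2.96841115] [-0.18016147 -0.63629809 -3.24098813] [ 0.01271086 -0.02291389  0.02656801]
[0.34737521 0.20058481 0.09328375] [0.46125346 0.23327988 0.11469002] ((404.1217956542969, 216.3954315185547), (16.031864166259766, 113.75228881835938), 80.1757583618164)
[ 0.9853182  -0.17072308  0.00130706  0.39428824  0.21802934  0.10602441]
shift cm [-29.84 -31.99  -2.37] turn [ 0.001  0.001 -0.19 ]
```

play_rows(
  motion=[
    [-2,-2.2,-0.5,0,0,0,-1],
    [-5.2,-5.6,-1,0,0,0,-1],
    [-8.6,-9.2,-1,0,0,0,-1],
    [-12,-12.8,-1,0,0,0,-1],
    [-15.3,-16.4,-1,0,0,0,-1],
  ],
)

```text
clock: 13.2
position: [0.5275, 0.0252, 0.1045]
tool_rot: [-3.141, -0.002, 2.969]
force: [-0.4, 1.3, -2.8]
grip_width: 0.0144
finger_force: 59.5
```

play_rows(
  motion=[
    [-3.4,-3.7,0,0,0,-0.05,-1],
    [-6.8,-7.3,0,0,0,-0.1,-1],
    [-10.2,-11,0,0,0,-0.15,-1],
    [-13,-14,0,0,0,-0.19,-1],
    [-14.5,-15.6,0,0,0,-0.19,-1],
  ],
)

```text
clock: 13.7
position: [0.6434, -0.1556, 0.1038]
tool_rot: [-3.141, -0.002, -3.126]
force: [-1.3, 0.4, -2.6]
grip_width: 0.0139
finger_force: 59.4
```

play_rows(
  motion=[
    [0,0,0.5,0,0,0,-1],
    [0,0,1,0,0,0,-1],
    [0,0,1,0,0,0,-1],
    [0,0,1,0,0,0,-1],
    [0,0,1,0,0,0,-1],
  ],
)

```text
clock: 14.2
position: [0.6433, -0.1507, 0.0957]
tool_rot: [3.141, 0.0, -3.124]
force: [0.2, 0.2, -0.9]
grip_width: 0.0142
finger_force: 59.4
```

Run:
```python
from h import *
p,d,ci=grab('wrist','w6.png');X=cloud(d,ci);pads(p,X,d)
s=observe();print(s['position'],s['tool_rot'])
m=(X[...,2]>.07)&(X[...,2]<.13)&(d>0)&(p.min(-1)>80)&(abs(X[...,1]+.15)<.04)
k,l,st,_=cv2.connectedComponentsWithStats(m.astype(np.uint8));m=l==1+np.argmax(st[1:,4])
q=X[m];print(q.min(0),q.max(0),cv2.minAreaRect((q[:,:2]*1000).astype(np.float32)))
v=cv2.fitLine(q.astype(np.float32),cv2.DIST_L2,0,.01,.01).ravel();print(v)
rel(.6445,-.1506,.03,np.pi+.018)
```

```text
blue [6.592e+02 6.000e-01] [71.9 69.2] 6.72 [ 0.6264 -0.0367  0.0072] [0.6951 0.0366 0.0187]
yellow [ 632.1 -164.8] [79.8  2.1] 0.18 [ 0.5922 -0.166   0.008 ] [ 0.672  -0.1636  0.011 ]
[ 0.64335829 -0.15091061  0.09584519] [ 3.14149048e+00  2.80478085e-04 -3.12365703e+00]
[ 0.58483057 -0.15895671  0.09163183] [ 0.69829887 -0.14153968  0.12123242] ((641.6486206054688, -150.25161743164062), (113.56673431396484, 16.06795883178711), 1.0842092037200928)
[ 0.9998092   0.01948214 -0.00141467  0.6319284  -0.15039153  0.10404329]
shift cm [-0.11  0.03  6.58] turn [ 0.  0. -0.]
```

View pics/w6.png

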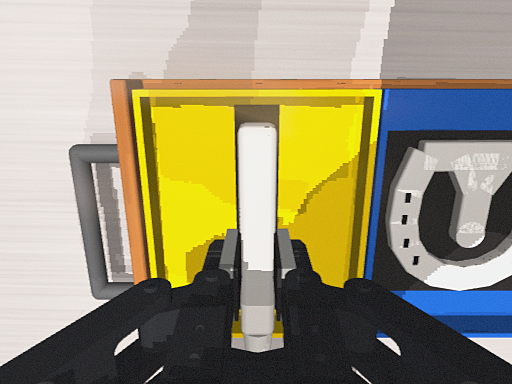

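The pritchel hangs over the strip, with its shank end at (258,125) and the strip at (258,110). I'll lower it with a +1.5 mm x correction.

play_rows(
  motion=[
    [-0.15,0,2,0,0,0,-1],
    [-0.15,0,4.5,0,0,0,-1],
    [-0.15,0,6.3,0,0,0,-1],
    [-0.15,0,7.2,0,0,0,-1],
    [-0.15,0,7.5,0,0,0,-1],
  ],
)

```text
clock: 14.75
position: [0.6444, -0.1514, 0.0198]
tool_rot: [3.141, -0.001, -3.124]
force: [-0.5, -0.0, -2.4]
grip_width: 0.0143
finger_force: 59.4
```

play_rows(
  motion=[
    [0,0,0.1,0,0,0,-1],
    [0,0,0.2,0,0,0,-1],
    [0,0,0.3,0,0,0,-1],
    [0,0,0.35,0,0,0,-1],
    [0,0,0.35,0,0,0,-1],
  ],
)

```text
clock: 15.25
position: [0.6449, -0.1516, 0.0173]
tool_rot: [-3.141, 0.0, -3.124]
force: [-0.0, 0.3, -2.7]
grip_width: 0.0141
finger_force: 59.4
```

play_rows(
  motion=[
    [0,0.08,0,0,0,0,-1],
    [0,0.08,0.05,0,0,0,-1],
    [0,0.08,0.09,0,0,0,-1],
    [0,0.08,0.12,0,0,0,-1],
    [0,0.08,0.12,0,0,0,-1],
  ],
)

```text
clock: 15.75
position: [0.6449, -0.1506, 0.0165]
tool_rot: [3.141, 0.0, -3.124]
force: [-3.7, 1.2, 9.2]
grip_width: 0.0144
finger_force: 60.9
```

play_rows(
  motion=[
    [0,0,-0.04,0,0,0,-1],
    [0,0,-0.04,0,0,0,-0.5],
    [0,0,-0.04,0,0,0,0],
    [0,0,-0.04,0,0,0,0],
    [0,0,-0.04,0,0,0,0],
  ],
)

```text
clock: 16.25
position: [0.6448, -0.1508, 0.0162]
tool_rot: [-3.142, -0.0, -3.124]
force: [-0.1, -0.3, -1.1]
grip_width: 0.0427
finger_force: 0.0
```

play_rows(
  motion=[
    [0,0,-1,0,0,0,0],
    [0,0,-4,0,0,0,0.2],
    [0,0,-9,0,0,0,0.5],
    [0,0,-14,0,0,0,0.5],
    [0,0,-18,0,0,0,0.5],
  ],
)

```text
clock: 16.75
position: [0.645, -0.151, 0.2002]
tool_rot: [-3.141, 0.002, -3.125]
force: [0.3, 0.3, 0.5]
grip_width: 0.0639
finger_force: 0.0
```

Run:
```python
from h import *
grab('wrist');p,d,ci=grab('wrist','w7.png');X=cloud(d,ci);pads(p,X,d)
s=observe();print(s['position'],s['tool_rot'])
m=(X[...,2]>.014)&(X[...,2]<.04)&(d>0)&(abs(p.max(-1).astype(int)-p.min(-1))<30)&(abs(X[...,1]+.15)<.04)&(abs(X[...,0]-.66)<.084)
k,l,st,_=cv2.connectedComponentsWithStats(m.astype(np.uint8));m=l==1+np.argmax(st[1:,4])
q=X[m];print(q.min(0),q.max(0),cv2.minAreaRect((q[:,:2]*1000).astype(np.float32)))
rel(.421,-.213,.2,np.pi-.05)
```

```text
blue [ 6.593e+02 -3.000e-01] [122.9 123.8] 1.02 [ 0.5971 -0.0631  0.0074] [0.7217 0.0622 0.012 ]
yellow [ 678.9 -161.7] [123.  12.] 4.21 [ 0.6175 -0.165   0.0074] [ 0.7402 -0.1511  0.0121]
[ 0.64712629 -0.15150367  0.2032161 ] [-3.14003392  0.00891976 -3.12480021]
[ 0.58668956 -0.15812084  0.01670959] [ 0.73549676 -0.14156129  0.02744115] ((661.121826171875, -149.43484497070312), (148.7992401123047, 15.776397705078125), 0.6615312695503235)
shift cm [22.71 -5.77  0.13] turn [-0.001  0.009  0.067]
```

View pics/w7.png

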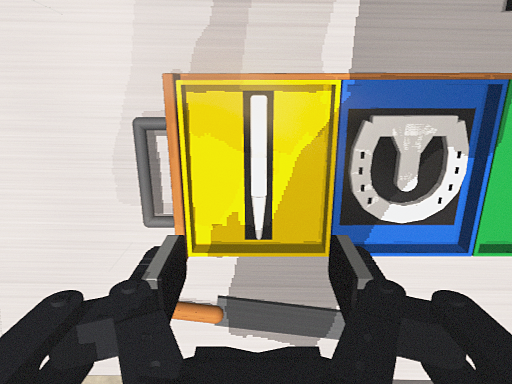

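The pritchel lies centred on its strip at (259,165) and the shoe is still good at (408,160). Next is the hardy.

play_rows(
  motion=[
    [4,-1,0,0,0,0.03,0.4],
    [9,-2.2,0,0,0,0.067,0.4],
    [14,-3.5,0,0,0,0.067,0.4],
    [18,-4.6,0,0,0,0.067,0.4],
    [20,-5.8,0,0,0,0.067,0.4],
  ],
)

```text
clock: 17.35
position: [0.4423, -0.2127, 0.1969]
tool_rot: [3.141, -0.0, 3.09]
force: [0.7, 0.0, 0.4]
grip_width: 0.0602
finger_force: 0.0
```

play_rows(
  motion=[
    [0,0,0,0,0,0,0.4],
    [0,0,0,0,0,0,0.4],
    [0,0,0,0,0,0,0.4],
    [0,0,0,0,0,0,0.4],
    [0,0,0,0,0,0,0.4],
  ],
)

```text
clock: 17.85
position: [0.4462, -0.2118, 0.1961]
tool_rot: [3.142, -0.0, 3.093]
force: [0.1, -1.0, 0.1]
grip_width: 0.0597
finger_force: 0.0
```

Run:
```python
from h import *
p,d,ci=grab('wrist','w8.png');X=cloud(d,ci)
s=observe();print(s['position'],s['tool_rot'],s['qpos'])
b=(d>0)&(abs(X[...,0]-.42)<.05)&(abs(X[...,1]+.213)<.05)
for lo,hi in((.03,.08),(.04,.05),(.06,.08)):
    m=b&(X[...,2]>lo)&(X[...,2]<hi)
    k,l,st,_=cv2.connectedComponentsWithStats(m.astype(np.uint8));m=l==1+np.argmax(st[1:,4])
    q=X[m];print(m.sum(),q.min(0),q.max(0),cv2.minAreaRect((q[:,:2]*1000).astype(np.float32)))
v=cv2.fitLine(q[:,:2].astype(np.float32),cv2.DIST_L2,0,.01,.01).ravel();print(v,np.degrees(np.arctan2(v[1],v[0])))
```

```text
[ 0.44610091 -0.21186535  0.19612496] [ 3.14158147e+00 -3.30448562e-04  3.09244034e+00] [ 0.15109895  0.3690635   0.21998     1.98437366 -0.10986893  0.79963092
  1.95509813]
2426 [ 0.39587412 -0.23288966  0.03121537] [ 0.4458995  -0.19543229  0.06825581] ((421.2113342285156, -214.12217712402344), (36.000213623046875, 49.900630950927734), 88.04495239257812)
1038 [ 0.3960377  -0.23288966  0.04020774] [ 0.4458995  -0.19543229  0.04999142] ((421.35064697265625, -214.1207733154297), (35.965057373046875, 49.653106689453125), 87.97515869140625)
559 [ 0.39841753 -0.21889066  0.06005114] [ 0.44443054 -0.20912137  0.06825581] ((421.339599609375, -214.02452087402344), (7.580192565917969, 46.19120788574219), 87.20337677001953)
[ 0.9985445  -0.05393382  0.42090598 -0.21387568] -3.0916803
```

View pics/w8.png

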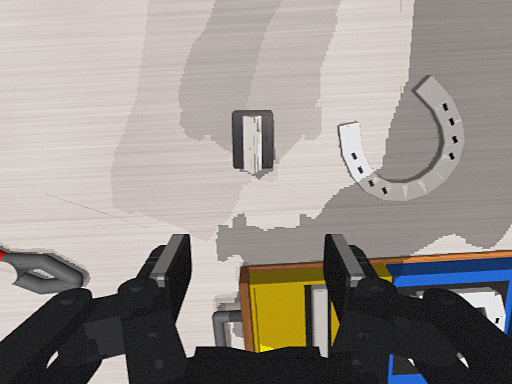

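The cutting hardy is at (252,140), its bright edge lined up with the tool x axis. The plain shoe at (400,140) is clear of the fingers.

play_rows(
  motion=[
    [1.2,-0.2,2,0,0,-0.01,0.4],
    [2.4,-0.35,4,0,0,-0.01,0.4],
    [2.45,-0.35,7,0,0,-0.01,0.4],
    [2.45,-0.35,9,0,0,-0.01,0.4],
    [2.45,-0.35,9,0,0,-0.01,0.4],
  ],
)

```text
clock: 18.4
position: [0.4201, -0.2139, 0.1044]
tool_rot: [3.141, -0.004, 3.102]
force: [-0.3, 0.2, -1.0]
grip_width: 0.0601
finger_force: 0.0
```

Run:
```python
from h import *
rel(.4213,-.2141,.012,3.0997);s=observe();print(s['position'],s['tool_rot'])
```

```text
shift cm [-0.16 -0.03  9.24] turn [ 0.001 -0.004  0.002]
[ 0.42006992 -0.21388011  0.10437018] [ 3.14057423 -0.00368734  3.10192803]
```

play_rows(
  motion=[
    [0,0,2,0,0,0,0.4],
    [0,0,5,0,0,0,0.4],
    [0,0,8,0,0,0,0.4],
    [0,0,9.3,0,0,0,0.4],
    [0,0,9.3,0,0,0,0.4],
  ],
)

```text
clock: 18.9
position: [0.4209, -0.2143, 0.0128]
tool_rot: [3.141, -0.002, 3.102]
force: [-1.3, 0.3, -0.1]
grip_width: 0.0596
finger_force: 0.0
```

play_rows(
  motion=[
    [0,0,0,0,0,0,0.2],
    [0,0,0,0,0,0,-0.2],
    [0,0,0,0,0,0,-1],
    [0,0,0,0,0,0,-1],
    [0,0,0,0,0,0,-1],
  ],
  squeeze=80,
)

```text
clock: 19.4
position: [0.4219, -0.2148, 0.0149]
tool_rot: [-3.141, 0.002, 3.102]
force: [-2.4, 0.2, 14.4]
grip_width: 0.0348
finger_force: 78.7
```

play_rows(
  motion=[
    [0,0,0,0,0,0,-1],
    [0,0,-1,0,0,0,-1],
    [0,0,-4,0,0,0,-1],
    [0,0,-8,0,0,0,-1],
    [0,0,-10,0,0,0,-1],
  ],
)

```text
clock: 19.9
position: [0.4217, -0.2148, 0.1168]
tool_rot: [-3.141, 0.003, 3.101]
force: [0.1, 0.1, -5.8]
grip_width: 0.0345
finger_force: 81.6
```

Run:
```python
from h import *
grab('wrist');p,d,ci=grab('wrist');X=cloud(d,ci)
s=observe();print(s['position'],s['tool_rot'],s['force'],s['moment'])
m=(d>0)&(X[...,2]>.135)&(X[...,2]<.175)&(abs(X[...,0]-.421)<.05)&(abs(X[...,1]+.214)<.025)
q=X[m];t=q[q[:,2]>np.percentile(q[:,2],99)-.006];print(q.min(0),q.max(0));v=cv2.fitLine(t.astype(np.float32),cv2.DIST_L2,0,.01,.01).ravel();print(v)
rel(.6563,.1497,.12,np.pi+.018)
```

```text
[ 0.42243684 -0.21486489  0.11656214] [-3.14032693  0.00490581  3.10171003] [-0.17532771 -0.19815349 -5.09488872] [ 0.02498029 -0.00233503  0.0195678 ]
[ 0.39582948 -0.23899657  0.13500675] [ 0.44727602 -0.18900783  0.17498364]
[ 0.03965666  0.9992118  -0.00180586  0.4121064  -0.21402481  0.17062697]
shift cm [-21.92  37.36  -0.28] turn [-0.001  0.005 -0.058]
```

play_rows(
  motion=[
    [-1,1.7,0,0,0,0,-1],
    [-3.3,5.6,0,0,0,0,-1],
    [-5.7,9.7,0,0,0,0,-1],
    [-8.2,13.9,0,0,0,0,-1],
    [-10.7,18.2,0,0,0,0,-1],
  ],
)

```text
clock: 20.5
position: [0.5355, -0.035, 0.1128]
tool_rot: [-3.141, -0.001, 3.102]
force: [0.8, -0.5, -4.8]
grip_width: 0.0347
finger_force: 81.4
```

play_rows(
  motion=[
    [-2.5,4.2,0,0,0,-0.02,-1],
    [-5,8.4,0,0,0,-0.04,-1],
    [-7.5,12.7,0,0,0,-0.058,-1],
    [-9.8,16.6,0,0,0,-0.058,-1],
    [-11.2,19.1,0,0,0,-0.058,-1],
  ],
)

```text
clock: 21.0
position: [0.6552, 0.1535, 0.1121]
tool_rot: [3.141, -0.001, -3.12]
force: [0.8, -0.6, -5.3]
grip_width: 0.0346
finger_force: 81.4
```

play_rows(
  motion=[
    [0,0,1,0,0,0,-1],
    [0,0,2,0,0,0,-1],
    [0,0,2,0,0,0,-1],
    [0,0,2,0,0,0,-1],
    [0,0,2,0,0,0,-1],
  ],
)

```text
clock: 21.5
position: [0.6549, 0.1488, 0.0937]
tool_rot: [-3.142, 0.0, -3.124]
force: [-0.1, -0.3, -5.2]
grip_width: 0.0348
finger_force: 81.3
```

Run:
```python
from h import *
p,d,ci=grab('wrist','w9.png');X=cloud(d,ci)
s=observe();print(s['position'],s['tool_rot'])
m=(d>0)&(X[...,2]>.115)&(X[...,2]<.16)&(abs(X[...,0]-.656)<.06)&(abs(X[...,1]-.15)<.02)
q=X[m];print(q.min(0),q.max(0));np.savez('w9.npz',p=p,X=X,d=d)
rel(.6563,.1497,.03,np.pi+.018)
```

```text
[0.65502508 0.1490526  0.09384363] [ 3.14144768e+00  6.31521915e-04 -3.12414775e+00]
[0.62838236 0.1300122  0.11501499] [0.67871513 0.1699999  0.15999753]
shift cm [-0.12  0.06  6.38] turn [ 0.     0.001 -0.001]
```

View pics/w9.png

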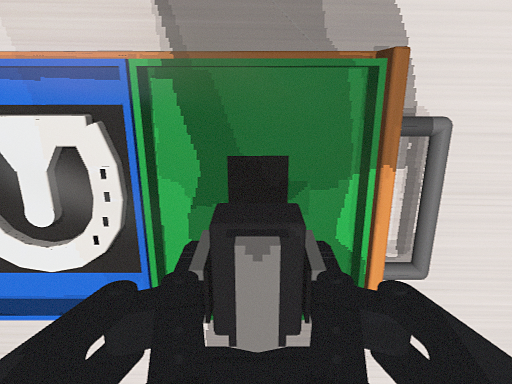

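The hardy is held upright with its edge aligned, and the green pad shows behind it at (257,180). I'll lower it with a small correction.

play_rows(
  motion=[
    [-0.22,0.06,1.5,0,0,0,-1],
    [-0.22,0.06,4,0,0,0,-1],
    [-0.22,0.06,5.5,0,0,0,-1],
    [-0.22,0.06,6.3,0,0,0,-1],
    [-0.22,0.06,6.5,0,0,0,-1],
  ],
)

```text
clock: 22.05
position: [0.6566, 0.15, 0.0272]
tool_rot: [-3.141, -0.001, -3.124]
force: [0.1, 0.5, -5.3]
grip_width: 0.0347
finger_force: 81.3
```

play_rows(
  motion=[
    [0,0,0.08,0,0,0,-1],
    [0,0,0.14,0,0,0,-1],
    [0,0,0.2,0,0,0,-1],
    [0,0,0.25,0,0,0,-1],
    [0,0,0.25,0,0,0,-1],
  ],
)

```text
clock: 22.55
position: [0.6571, 0.1502, 0.026]
tool_rot: [3.141, 0.0, -3.123]
force: [0.0, 0.3, -4.5]
grip_width: 0.0351
finger_force: 81.3
```

play_rows(
  motion=[
    [0,0,0.04,0,0,0,-1],
    [0,0,0.07,0,0,0,-1],
    [0,0,0.1,0,0,0,-1],
    [0,0,0.12,0,0,0,-1],
    [0,0,0.12,0,0,0,-1],
  ],
)

```text
clock: 23.05
position: [0.6571, 0.1502, 0.025]
tool_rot: [3.142, 0.0, -3.123]
force: [-4.5, 0.1, 6.2]
grip_width: 0.0349
finger_force: 82.6
```

play_rows(
  motion=[
    [0,0,-0.03,0,0,0,-1],
    [0,0,-0.03,0,0,0,0],
    [0,0,-0.03,0,0,0,0.4],
    [0,0,-0.03,0,0,0,0.4],
    [0,0,-0.03,0,0,0,0.4],
  ],
)

```text
clock: 23.55
position: [0.6571, 0.1502, 0.0249]
tool_rot: [3.142, 0.0, -3.123]
force: [0.2, -0.2, -0.3]
grip_width: 0.0597
finger_force: 0.0
```

play_rows(
  motion=[
    [0,0,-1,0,0,0,0.4],
    [0,0,-4,0,0,0,0.4],
    [0,0,-9,0,0,0,0.4],
    [0,0,-14,0,0,0,0.4],
    [0,0,-19,0,0,0,0.4],
  ],
)

```text
clock: 24.05
position: [0.6568, 0.15, 0.2178]
tool_rot: [3.142, 0.001, -3.124]
force: [-0.3, 0.1, 0.5]
grip_width: 0.0597
finger_force: 0.0
```

play_rows(
  motion=[
    [0,0,-1,0,0,0,0.4],
    [0,0,-1,0,0,0,0.4],
    [0,0,-1,0,0,0,0.4],
    [0,0,-1,0,0,0,0.4],
    [0,0,-1,0,0,0,0.4],
  ],
)

```text
clock: 24.55
position: [0.6566, 0.1501, 0.2236]
tool_rot: [-3.141, -0.002, -3.123]
force: [-1.2, -0.2, -0.3]
grip_width: 0.0596
finger_force: 0.0
```

Run:
```python
from h import *
p,d,ci=grab('wrist','w10.png');X=cloud(d,ci)
s=observe();print(s['position'],s['clock'])
b=(d>0)&(abs(X[...,0]-.656)<.05)&(abs(X[...,1]-.15)<.045)
for lo,hi in((.035,.09),(.068,.09)):
    m=b&(X[...,2]>lo)&(X[...,2]<hi)
    k,l,st,_=cv2.connectedComponentsWithStats(m.astype(np.uint8));m=l==1+np.argmax(st[1:,4])
    q=X[m];print(m.sum(),q.min(0),q.max(0),cv2.minAreaRect((q[:,:2]*1000).astype(np.float32)))
```

```text
[0.6566612  0.15006082 0.22382083] 24.6
2108 [0.63107889 0.13315188 0.03609883] [0.68120537 0.16915365 0.07833172] ((656.1033325195312, 150.99081420898438), (49.84306335449219, 35.842254638671875), 0.615237295627594)
464 [0.63331107 0.14732766 0.06826089] [0.67930504 0.15603275 0.07833172] ((656.3213500976562, 151.7733917236328), (46.07179260253906, 8.185140609741211), 0.8942307829856873)
```

View pics/w10.png

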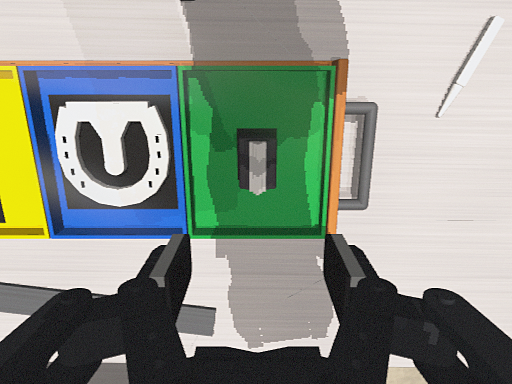

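The hardy stands upright on the green pad at (257,160). It measures (656.1, 151.0) mm against the pad at (656.3, 149.7), and the heading matches. The shoe at (113,153) is also in place, so I'll hand in.

```bash
python3 -c "
from workcell import bot
print(bot.job_done())"
```

```text
the job is handed in; nothing more can be done
None
```

I handed the job in at about 25 s: the heart-bar shoe is in blue, the large pritchel in yellow and the cutting hardy upright in green, in that order, each within about 2 mm of its pad's centre; the look-alikes were not touched, and no verdict came back.

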